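Tighten the recessed lock screw of a sample clamp with its T-handle key

ROBOT

A 6-joint arm with a two-finger parallel gripper is mounted at the origin on the work surface. World frame = base frame: x ahead of the robot, y to its left, z up, the work surface at z = 0. Lengths are in m, angles in rad, forces in N, time in s.
With the tool pointing down it reaches from about 0.3 to 0.775 m from the base axis. Payload 14.6 kg.
Tool frame: the origin (TCP) lies at the very end of the fingers, on their centre line; the grasp point (between the pads) lies 19 mm behind it; y points along the fingers, x is the direction in which the jaws open and shut, and the axes are right-handed (so a half turn about y gives the same grasp; the last joint's range is limited). The gripper opens to 85 mm and grips with 20 to 120 N. Pads are 22 mm wide; open, the fingers measure 114 mm over their backs; the gripper's body (76 mm by 85 mm) begins 54 mm behind the grasp point. The pads swing forward as they close: fully open they stand 13 mm farther back than shut.
Start: joints at [-1.304, 0.3, 1.521, -0, 1.321, -0.067], TCP at [0.18, -0.52, 0.231] pointing down, gripper open.
Joint ranges: [-3.03, 3.03], [-0.79, 2.21], [0.23, 2.52], [-1.04, 4.18], [0, 3.07], [-2.55, 2.55]. Speed limits (rad/s): [2.22, 2.22, 2.57, 3.14, 3.14, 3.14].

INTERFACE

Orientations are given as a unit quaternion [x, y, z, w].
In Python, from plant import telemetry, snapshot, r gives the robot as it stands.
- The arm moves only by the tool jog_arm, never from a script. Its argument "increments" is a list of rows, each a list of 7 numbers: the shift along the tool's x, y, z in cm, then the turn, a rotation vector about the tool's x, y, z in rad, then the finger opening in cm, from 0 to 8.54. A call has 1 to 12 rows; each row is the pose to reach, as a shift and turn from the pose measured when the call began, along the tool's axes at that moment; what a row does not reach only later rows make up. A row lasts 1/12 s, in which the tool goes at most 41.7 mm and 7.16 degrees, less where a joint would pass 70% of its speed; a pose out of reach is approached as far as the arm can. A call with a gripper value outside its range is refused whole. The fingers move at their own pace and stop on an object; "newtons" is the grip in N (left out, the last holds). Time passes only in rows, so rows that repeat a pose let the fingers close. It gives the time, the measured TCP pose, the force and the opening at its end, in the units of the state.
- telemetry.read_state(): the state, without advancing time (a new reading comes with each control period).
- snapshot(name): name is "scene" or "top" or "wrist"; returns a dict with "pixels" (384x512x3 uint8, red, green, blue), "mtx" (3x3 intrinsics, pixels), "extrinsics" (4x4, takes a point from camera to world coordinates). Camera axes: x right, y down, z forward; pixel columns grow to the right and rows downward; lengths in m; the calibration is good to about 2 mm. A picture is of the moment at which its call begins. There is no depth.
- r.close_job(): hands the job in, once; it reports no verdict.
The state is a dict: "clock": time; "joint_positions": joint angles; "qd": joint speeds; "effort": joint torques, N m; "position": TCP position; "tcp_rot": TCP orientation; "force": force on the tool from outside, world axes, zero at the start; "ft_torque": the same for the moment, N m; "opening": opening from 0.0 (shut) to 1.0 (fully open).
Only numpy, scipy, OpenCV 4.12 (cv2) and the standard library are available. Lean on these libraries where they do the work, as an engineer would, in place of code of your own. Each camera call takes 0.05 s, during which the arm holds its last target.

TASK

Take the orange T-handle key from its blue stand, fit it into the recessed screw of the sample clamp and turn the screw clockwise until it is fully home, so that the jaw closes on the black sample. Then put the key back upright in its stand, let go, and leave the bottle, the jar and the pen where they are.

Things in the scene. Friction and masses are not known exactly. Their poses are not given: they have to be found in the camera images.
- key_handle (a point): Centre of the key's orange handle bar. The bar is 86 mm long along the key's x axis, 14 mm wide (y) and 18 mm high (z). The key is a steel T: z runs up the shank from tip to handle; the bar centre is 119 mm above the tip's end. A collar 40 mm across and 6 mm thick has its underside 70 mm above the tip's end; the shank is 12 mm round. The key weighs about 0.2 kg, and stands loosely in the stand, hanging by its collar, bar on top, at any yaw within about 0.6 rad of the stand's.
- key_tip (a point): Centre of the very end of the key's tip, on the shank axis; same axes as key_handle. The tip is 12 mm square over the 25 mm from its end, its sides parallel to the key's x and y, with a cone, 7 mm across at its end, over the last 4 mm; it fits the socket in any of 4 quarter turns.
- stand_mouth (a point): Centre of the hole's mouth on top of the fixed blue stand, a block 75 x 75 mm and 80 mm high. The hole is 22 mm square, vertical, and goes right through; the key's collar rests on the mouth, so that the tip ends 70 mm below it. Where the stand and the clamp are varies, and they may change sides.
- well_mouth (a point): Centre of the open top of the round aluminium housing (56 mm outside, 34 mm inside, top 75 mm above the table) in which the lock screw lies 28 mm deep. x, y, z are those of the fixed clamp, a grey base 144 x 100 x 22 mm; x runs from the screw to the jaws, z up.
- socket (a point): Centre of the mouth of the screw's square socket, on the screw's vertical axis, 28 mm below well_mouth. It turns with the screw: its x and y are parallel to the sides of the socket, which at joint value 0 are parallel to the clamp's x and y. The socket is 14 mm square, with a bevel that widens it to about 20 mm over its top 4 mm, and its floor is 18 mm below this point; the brass head is 22 to 26 mm wide.
- lock_screw (a joint): Angle of the lock screw in rad, growing clockwise seen from above: it starts between 0 and 0.25 and meets a stop at 1.2, fully home. It turns stiffly (about 0.13 N m) and stays where left. The key has up to 0.19 rad of play in the socket either way. Each rad moves the jaw 7 mm.
- jaw: Steel moving jaw, 54 mm wide and 20 mm high, moving along the clamp's x by means of the screw; its front face is 6 mm from the origin, in -x, and its underside on the clamp's base, 22 mm above the table. The fixed jaw's face is 32 mm from the origin in +x when the screw is at 0.
- sample_center (a point): Centre of the loose sample, a black resin block 30 x 30 x 22 mm with a copper disc on top, lying on the clamp's base between the jaws with some millimetres of slack. It is not to be handled.
- amber_center (a point): Centre of a small amber bottle with white cap, 34 mm across and 68 mm high, standing on the table; a bystander.
- jar_center (a point): Centre of a small white jar with black cap, 40 mm across and 45 mm high, standing on the table; a bystander.
- pen_center (a point): Centre of a blue pen, 120 mm long and 9 mm thick, lying on the table; a bystander.
Not all that is in view belongs to the job. There is more than one size of the part that bears key_handle; the job needs the largest.

How it is judged:
On the way, in this order (a step that is already met when the one before it is completed fails the run):
1. the key's tip is in the screw's socket, at least 8 mm deep (horizontal distance between key_tip and socket below 0.005 m and z of key_tip in the frame of socket between -0.022 and -0.008 m), for 0.2 s.
2. the screw is turned home (above 1.05 rad) while the key is in it (value of joint lock_screw above 1.05 rad and horizontal distance between key_tip and socket below 0.006 m and z of key_tip in the frame of socket below -0.006 m), for 0.2 s.
At the end, for the whole second after the job is handed in: The lock screw is above 1.05 rad, the sample lies between the jaws on the clamp's base, and the key hangs in its stand: upright within 0.1 rad, over the hole within 15 mm, its tip at least 65 mm below the mouth (value of joint lock_screw above 1.05 rad and x of sample_center in the frame of well_mouth between 0.064 and 0.0695 m and y of sample_center in the frame of well_mouth between -0.016 and 0.016 m and height (world z) of sample_center below 0.037 m and horizontal distance between key_handle and stand_mouth below 0.015 m and z of key_tip in the frame of stand_mouth below -0.065 m and angle between key_handle's own z axis and vertical below 0.1 rad); the robot touches nothing.
It fails at once if the amber bottle is moved more than 30 mm (distance of amber_center from where it was at the start of the episode above 0.03 m).
It fails at once if the jar is moved more than 30 mm (distance of jar_center from where it was at the start of the episode above 0.03 m).
It fails at once if the pen is moved more than 30 mm (distance of pen_center from where it was at the start of the episode above 0.03 m).
It also fails if it takes over 51 s, if anything falls off the work surface, if the arm or the gripper's body presses on something with over 40 N, if the wrist force passes 120 N, or if a joint passes its speed limit or range.

## Working session

There is one attempt and no reset: what is moved stays moved. The work goes in short steps, Python scripts to look and compute and a tool call to move; the robot and the scene stay as the last step left them, time stands still between calls to the robot, and variables do not carry over. Pictures are saved under pics/ and viewed, and the job is handed in when it is done.

Besides the shell and the picture viewer there is one more tool, called after "Request:" as name(argument=value, ...) on one line, values as JSON. jog_arm: Moves the arm, as the interface text tells. Its arguments: {"type":"object","properties":{"increments":{"type":"array","items":{"type":"array","items":{"type":"number"}}},"newtons":{"type":"number"}},"required":["increments"]}

```bash
ls; mkdir -p pics; cat > h.py <<'E'
import numpy as np,cv2,sys
sys.path.insert(0,'.')
from plant import telemetry,snapshot,r
from scipy.spatial.transform import Rotation as R
def snap(n,f):
    s=snapshot(n); np.savez('pics/'+f+'.npz',**{k:np.array(v) for k,v in s.items()})
    cv2.imwrite('pics/'+f+'.png',s['pixels'][:,:,::-1]); return s
def crop(f,u0,v0,u1,v1,k,out):
    im=cv2.imread('pics/'+f+'.png')[v0:v1,u0:u1]
    im=cv2.resize(im,None,fx=k,fy=k,interpolation=cv2.INTER_CUBIC); 
    cv2.imwrite('pics/'+out+'.png',im)
def load(f): return dict(np.load('pics/'+f+'.npz'))
def ray(s,u,v):
    E=s['extrinsics'];d=E[:3,:3]@np.linalg.inv(s['mtx'])@np.array([u,v,1.]);return E[:3,3],d
def atz(s,u,v,z):
    o,d=ray(s,u,v);return o+d*(z-o[2])/d[2]
def proj(s,p):
    E=s['extrinsics'];c=E[:3,:3].T@(np.array(p)-E[:3,3]);q=s['mtx']@c;return q[:2]/q[2]
E
python3 - <<'E'
from h import *
for n in ['scene','top','wrist']: s=snap(n,n+'0'); print(n,s['mtx'].tolist(),s['extrinsics'].round(3).tolist())
print(telemetry.read_state())
a=[cv2.imread(f'pics/{n}0.png') for n in ['scene','top','wrist']]
E
```

```text
pics
scene [[348.8618626144197, 0.0, 254.61031818179174], [0.0, 348.8618626144197, 193.3661133480814], [0.0, 0.0, 1.0]] [[0.814, 0.317, -0.487, 0.886], [0.581, -0.417, 0.699, -0.45], [0.018, -0.852, -0.524, 0.456], [0.0, 0.0, 0.0, 1.0]]
top [[486.62178273037136, 0.0, 256.05625155164597], [0.0, 486.62178273037136, 190.79652849280347], [0.0, 0.0, 1.0]] [[-0.006, -0.992, 0.126, 0.47], [-1.0, 0.009, 0.019, -0.036], [-0.02, -0.126, -0.992, 1.049], [0.0, 0.0, 0.0, 1.0]]
wrist [[287.1735890555695, 0.0, 256.19234135141033], [0.0, 287.1735890555695, 190.16068983626144], [0.0, 0.0, 1.0]] [[0.328, -0.893, -0.308, 0.26], [-0.945, -0.311, -0.106, -0.493], [-0.001, 0.326, -0.945, 0.374], [0.0, 0.0, 0.0, 1.0]]
{'clock': 0.15, 'joint_positions': array([-1.30363274e+00,  3.00337795e-01,  1.52142184e+00, -3.94269357e-05,
        1.32070996e+00, -6.65890418e-02]), 'qd': array([ 0.00056873, -0.00248123, -0.00226448, -0.00054306, -0.0007197 ,
       -0.00154569]), 'effort': array([ 3.88231474e-04, -5.43660879e+01, -3.61885500e+01, -3.56264070e-05,
        3.17565973e-03,  4.51347631e-06]), 'position': array([ 0.18012281, -0.51948395,  0.23086181]), 'tcp_rot': array([-0.57592187,  0.41024855, -0.4097513 ,  0.57629332]), 'force': array([-0.76902825,  0.75277581,  0.55972707]), 'ft_torque': array([-0.01206663,  0.01788602,  0.01498507]), 'opening': 1.0003822376487392}
```

View pics/scene0.png

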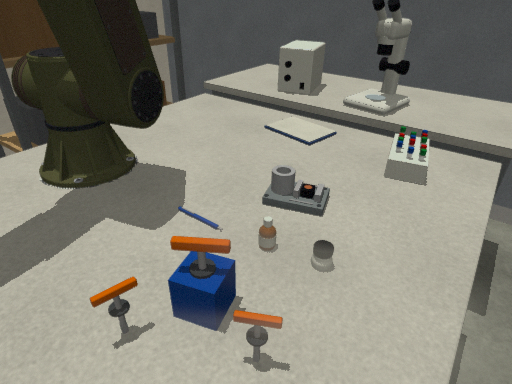

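View pics/top0.png

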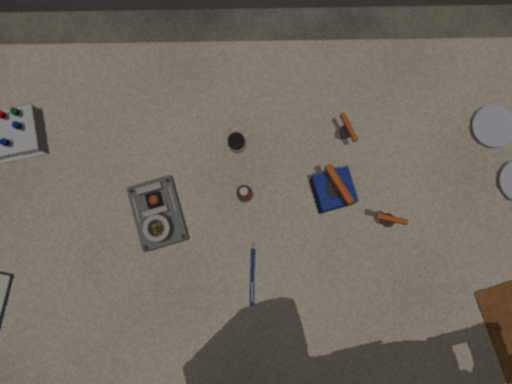

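View pics/wrist0.png

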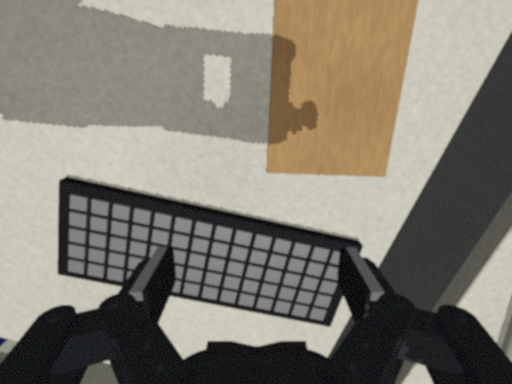

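The top view shows the blue stand with its key at about (335,188) and the clamp at (157,213). The bottle is at (245,193), the jar at (236,142) and the pen at (252,275). Two smaller decoy keys stand beside the stand. I'll enlarge both areas.

```bash
python3 - <<'E'
from h import *
crop('top0',295,145,375,225,7,'c1'); crop('top0',115,165,200,255,6,'c2')
crop('scene0',140,220,290,340,5,'c3'); crop('scene0',250,150,340,220,8,'c4')
a=cv2.imread('pics/c1.png');b=cv2.imread('pics/c2.png');print(a.shape,b.shape)
E
```

```text
(560, 560, 3) (540, 510, 3)
```

View pics/c1.png

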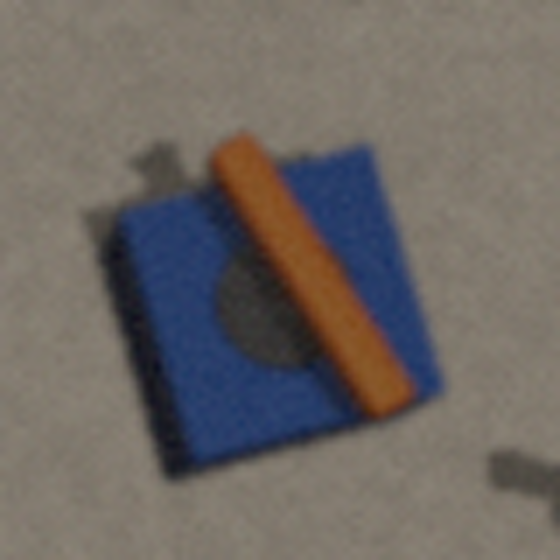

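View pics/c2.png

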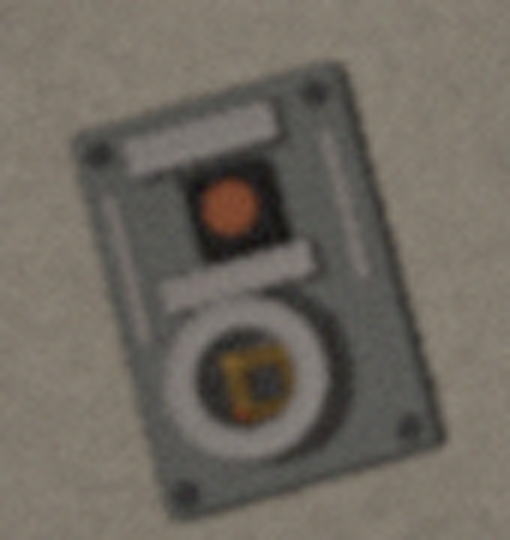

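View pics/c3.png

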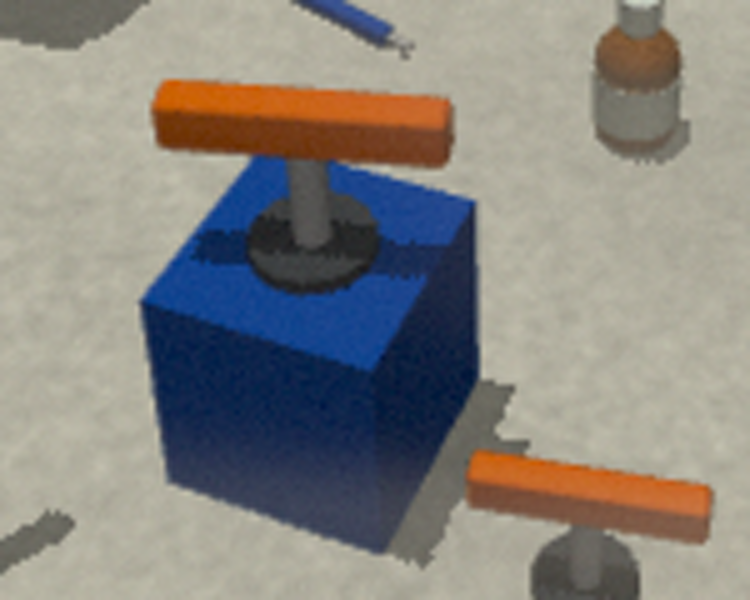

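View pics/c4.png

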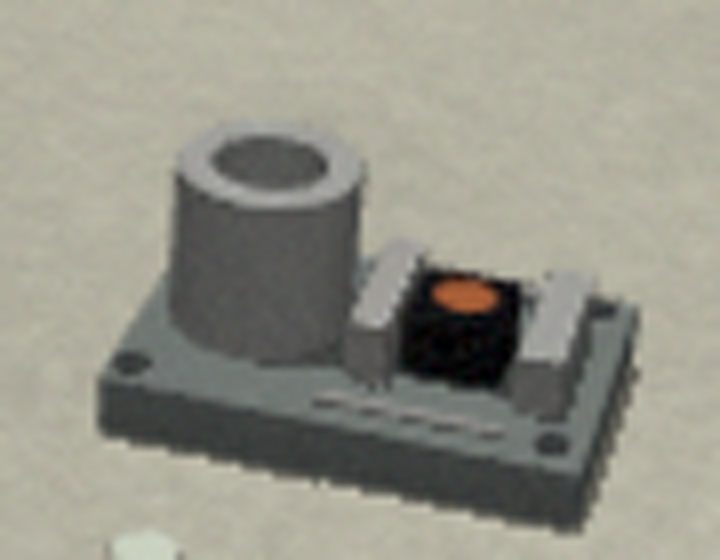

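```bash
python3 - <<'E'
from h import *
s=load('top0');c=load('scene0')
def P(x,y,k,u0,v0,z,S=s): return atz(S,u0+(x+.5)/k-.5,v0+(y+.5)/k-.5,z)
f=lambda x,y,z:P(x,y,7,295,145,z)
g=lambda x,y,z:P(x,y,6,115,165,z)
st=np.array([f(*q,.08) for q in [(125,210),(370,148),(443,390),(190,460)]]);print('stand',st.mean(0),[np.linalg.norm(st[i]-st[i-1]) for i in range(4)])
e=st[2]-st[1];print('edge yaw',np.arctan2(e[1],e[0]), [np.arctan2(*(st[(i+1)%4]-st[i])[1::-1]) for i in range(4)])
b=np.array([f(*q,.138) for q in [(213,165),(248,135),(412,390),(375,415)]]);print('bar',b.mean(0));d=b[2:].mean(0)-b[:2].mean(0);print(np.linalg.norm(d),np.arctan2(d[1],d[0]))
print('well',g(247,379,.075), 'socket guess',g(262,382,.047))
cl=np.array([g(*q,.022) for q in [(75,135),(345,62),(445,442),(178,520)]]);print('clamp',cl.mean(0))
for i in range(4):
  d=cl[(i+1)%4]-cl[i];print(np.linalg.norm(d),np.arctan2(d[1],d[0]))
print('scene: collars',)
h=lambda x,y,z:P(x,y,5,140,220,z,c)
st2=np.array([h(*q,.08) for q in [(258,152),(476,202),(375,371),(142,300)]]);print('stand2',st2.mean(0))
b2=np.array([h(*q,.138) for q in [(158,82),(452,98),(450,130),(155,113)]]);print('bar2',b2.mean(0))
w2=P(270,164,8,250,150,.075,c);print('well2',w2)
print('sample',g(231,207,.044)); print('bottle',atz(s,245,191,.068),'jar',atz(s,236,141,.045))
for q in [(348,127),(392,218)]: print('decoy',atz(s,*q,.1))
E
```

```text
stand [ 0.59838933 -0.17583914  0.08      ] [np.float64(0.07416961412054654), np.float64(0.07280991912438776), np.float64(0.07259528937392297), np.float64(0.07494518215608358)]
edge yaw -2.8819479329488793 [np.float64(-1.3297610689034027), np.float64(-2.8819479329488793), np.float64(1.8329542180734577), np.float64(0.23068496785360665)]
bar [ 0.59766903 -0.17565359  0.138     ]
0.0807324237060895 -2.5967385482008924
well [0.52103839 0.18402828 0.075     ] socket guess [0.52142395 0.18515989 0.047     ]
clamp [0.55591169 0.19188469 0.022     ]
0.09963175674096217 -1.3124079402779323
0.1405549720628913 -2.872653499088418
0.09734304607469081 1.8475499992134232
0.14238517964780054 0.28499585166138325
scene: collars
stand2 [ 0.60132106 -0.17604632  0.08      ]
bar2 [ 0.6030891  -0.17715989  0.138     ]
well2 [0.52457537 0.18355263 0.075     ]
sample [0.58243383 0.19780709 0.044     ]
bottle [0.59469727 0.00478251 0.068     ] jar [0.7041058  0.02437622 0.045     ]
decoy [ 0.71734359 -0.20234237  0.1       ]
decoy [ 0.53525856 -0.28204094  0.1       ]
```

```bash
cat >> h.py <<'E'
def plan(p,yawx,st=None):
    """tool down (tool y = -z), tool x at yaw"""
    st=st or telemetry.read_state()
    R0=R.from_quat(st['tcp_rot']);p0=np.array(st['position'])
    x=np.array([np.cos(yawx),np.sin(yawx),0]);y=np.array([0,0,-1.]);z=np.cross(x,y)
    Rt=R.from_matrix(np.c_[x,y,z])
    d=R0.inv().apply(np.array(p)-p0)*100;w=(R0.inv()*Rt).as_rotvec()
    xx=R0.as_matrix()
    print('t',round(st['clock'],2),'pos',p0.round(4),'yawx',round(np.arctan2(xx[1,0],xx[0,0]),3),'ydir',xx[:,1].round(3),'q',np.round(st['joint_positions'],2),'F',np.round(st['force'],1),'M',np.round(st['ft_torque'],2),'op',round(st['opening'],3))
    print('ROW',d.round(2),w.round(3))
E
python3 -c "
from h import *
plan([.6,-.176,.2],-1.026)"
```

```text
t 0.15 pos [ 0.1801 -0.5195  0.2309] yawx -1.237 ydir [-0.     0.001 -1.   ] q [-1.3   0.3   1.52 -0.    1.32 -0.07] F [-0.8  0.8  0.6] M [-0.01  0.02  0.01] op 1.0
ROW [-18.7    3.1   50.92] [-0.    -0.211 -0.001]
```

Request:
jog_arm(increments=[[-9,1.5,25,0,-0.1,0,5],[-18.7,3.1,50.9,0,-0.211,0,5],[-18.7,3.1,50.9,0,-0.211,0,5],[-18.7,3.1,50.9,0,-0.211,0,5],[-18.7,3.1,50.9,0,-0.211,0,5],[-18.7,3.1,50.9,0,-0.211,0,5],[-18.7,3.1,50.9,0,-0.211,0,5],[-18.7,3.1,50.9,0,-0.211,0,5],[-18.7,3.1,50.9,0,-0.211,0,5],[-18.7,3.1,50.9,0,-0.211,0,5],[-18.7,3.1,50.9,0,-0.211,0,5],[-18.7,3.1,50.9,0,-0.211,0,5]], newtons=60)

```text
clock: 1.15
position: [0.5677, -0.2016, 0.2022]
tcp_rot: [-0.616, 0.347, -0.347, 0.616]
force: [-0.0, -0.9, 0.1]
opening: 0.584
```

```bash
python3 -c "
from h import *
plan([.6,-.176,.2],-1.026)"
```

```text
t 1.15 pos [ 0.5677 -0.2016  0.2022] yawx -1.026 ydir [-0.001  0.001 -1.   ] q [-0.4   0.44  1.4   0.    1.3   0.62] F [-0.  -0.9  0.1] M [-0.01  0.03  0.01] op 0.584
ROW [-0.52  0.22  4.09] [-0.     0.    -0.001]
```

Request:
jog_arm(increments=[[-0.5,0.2,3,0,0,0,5],[-0.5,0.2,4.1,0,0,0,5],[-0.5,0.2,4.1,0,0,0,5]])

```text
clock: 1.4
position: [0.6014, -0.1741, 0.1993]
tcp_rot: [-0.616, 0.347, -0.345, 0.617]
force: [-0.9, 0.1, -0.2]
opening: 0.585
```

```bash
python3 -c "
from h import *
plan([.6,-.176,.2],-1.026)
s=snap('wrist','w1')
plan([.6,-.176,.2],-1.026)
for p in [(.6,-.176,.138),(.6+.0367,-.176+.0223,.138),(.6-.0367,-.176-.0223,.138),(.6,-.176,.086)]: print(proj(s,p))
"
```

```text
t 1.4 pos [ 0.6014 -0.1741  0.1993] yawx -1.023 ydir [-0.002  0.001 -1.   ] q [-0.34  0.5   1.32  0.    1.32  0.68] F [-0.9  0.1 -0.2] M [ 0.02  0.01 -0.01] op 0.585
ROW [ 0.08 -0.07 -0.22] [ 0.001  0.003 -0.002]
t 1.45 pos [ 0.6004 -0.1755  0.1995] yawx -1.024 ydir [-0.002  0.001 -1.   ] q [-0.34  0.49  1.33  0.    1.32  0.68] F [-0.5 -0.7 -0.5] M [-0.03 -0.   -0.02] op 0.586
ROW [ 0.02 -0.05 -0.06] [ 0.001  0.002 -0.002]
[256.87782933 209.0711648 ]
[257.07664001 154.10098991]
[256.70271755 257.48870846]
[256.87271487 187.60106064]
```

View pics/w1.png

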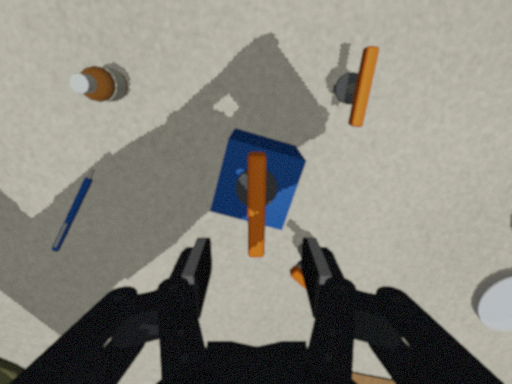

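The bar sits at u≈257, v 153–257, within a pixel of the prediction from the top view. I'll descend and grasp.

Request:
jog_arm(increments=[[0,3,0,0,0,0,5],[0,6,0,0,0,0,5],[0,8.8,0,0,0.002,0,5],[0,8.8,0,0,0.002,0,5],[0,8.8,0,0,0.002,0,5],[0,8.8,0,0,0.002,0,1],[0,8.8,0,0,0.002,0,1],[0,8.8,0,0,0.002,0,1],[0,8.8,0,0,0.002,0,1],[0,8.8,0,0,0.002,0,1],[0,8.8,0,0,0.002,0,1],[0,8.8,0,0,0.002,0,1]], newtons=70)

```text
clock: 2.45
position: [0.6008, -0.1757, 0.1134]
tcp_rot: [-0.616, 0.347, -0.347, 0.616]
force: [-1.6, -1.2, 7.3]
opening: 0.15
```

```bash
python3 -c "
from h import *
s=snap('wrist','w2');snap('scene','s2')
plan([.6,-.176,.26],-1.026)
crop('s2',130,150,300,340,3,'s2c')
"
```

```text
t 2.55 pos [ 0.6008 -0.1757  0.1134] yawx -1.026 ydir [ 0.001 -0.    -1.   ] q [-0.34  0.58  1.41  0.    1.15  0.68] F [-1.2 -0.   7.3] M [-0.19  0.33 -0.01] op 0.146
ROW [-1.000e-02 -1.466e+01 -7.000e-02] [-0.001 -0.     0.   ]
```

View pics/w2.png

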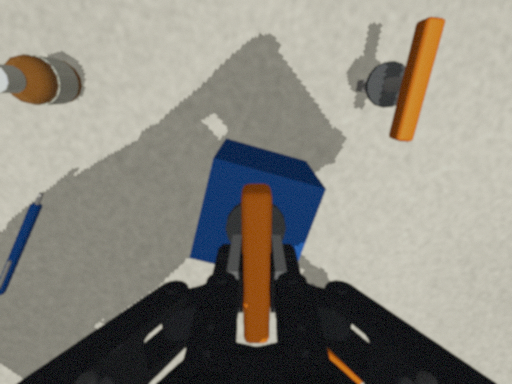

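View pics/s2c.png

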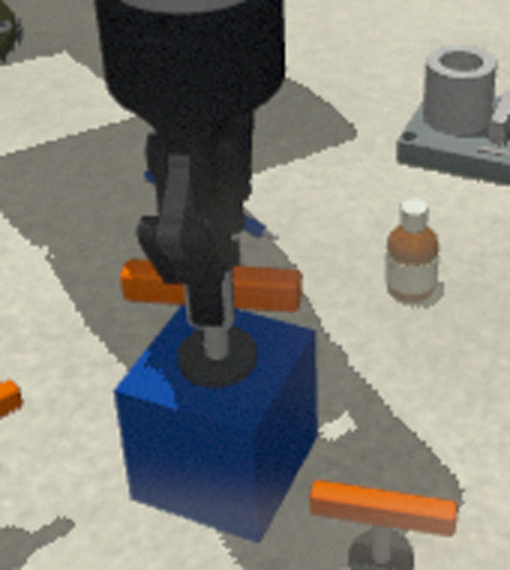

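Request:
jog_arm(increments=[[0,-2,0,0,0,0,1],[0,-4,0,0,0,0,1],[0,-7,0,0,0,0,1],[0,-10,0,0,0,0,1],[0,-13,0,0,0,0,1],[0,-14.7,0,0,0,0,1],[0,-14.7,0,0,0,0,1],[0,-14.7,0,0,0,0,1]])

```text
clock: 3.22
position: [0.6006, -0.1757, 0.2607]
tcp_rot: [-0.616, 0.346, -0.348, 0.616]
force: [0.2, -0.1, -3.8]
opening: 0.146
```

```bash
python3 -c "
from h import *
s=snap('scene','s3')
plan([.5,.08,.26],0.15)
"
```

```text
t 3.27 pos [ 0.6003 -0.1756  0.2592] yawx -1.026 ydir [-0.  0. -1.] q [-0.34  0.45  1.25  0.    1.44  0.68] F [-0.7 -0.  -3.7] M [-0.    0.02  0.08] op 0.147
ROW [-27.06  -0.06   4.66] [-0.000e+00 -1.176e+00 -1.000e-03]
```

View pics/s3.png

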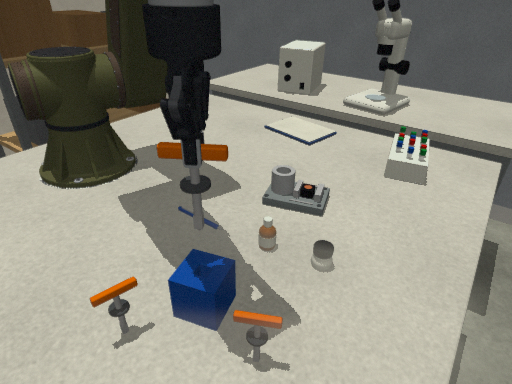

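Request:
jog_arm(increments=[[-7,0,1.2,0,-0.12,0,1],[-14,0,2.4,0,-0.24,0,1],[-21,0,3.6,0,-0.36,0,1],[-27,0,4.7,0,-0.48,0,1],[-27,0,4.7,0,-0.6,0,1],[-27,0,4.7,0,-0.72,0,1],[-27,0,4.7,0,-0.84,0,1],[-27,0,4.7,0,-0.96,0,1],[-27,0,4.7,0,-1.08,0,1],[-27,0,4.7,0,-1.17,0,1],[-27,0,4.7,0,-1.17,0,1],[-27,0,4.7,0,-1.17,0,1]])

```text
clock: 4.27
position: [0.5002, 0.0796, 0.2581]
tcp_rot: [-0.705, -0.049, 0.051, 0.706]
force: [0.2, -0.0, -3.1]
opening: 0.147
```

```bash
python3 -c "
from h import *
s=snap('wrist','w4');snap('scene','s4');snap('top','t4')
plan([.5,.08,.26],0.15)
print(proj(s,[.5215,.184,.075]),proj(s,[.5215,.184,.047]))
u,v=proj(s,[.5215,.184,.06]).astype(int)
crop('w4',max(0,u-40),max(0,v-30),u+40,v+30,8,'w4c');print(u,v)
"
```

```text
t 4.42 pos [0.5005 0.0796 0.2588] yawx 0.141 ydir [-0.001  0.    -1.   ] q [ 0.09  0.18  1.6   0.    1.36 -0.06] F [-0.1  0.2 -2.6] M [-0.01 -0.05  0.  ] op 0.152
ROW [-0.04 -0.12  0.05] [-0.001 -0.009 -0.001]
[290.69931583  74.51305765] [287.98503683  75.86403774]
289 75
```

View pics/w4.png

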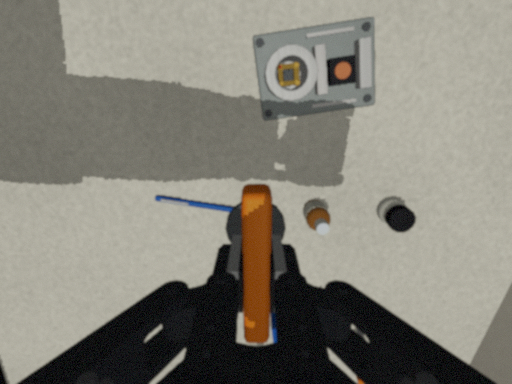

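View pics/w4c.png

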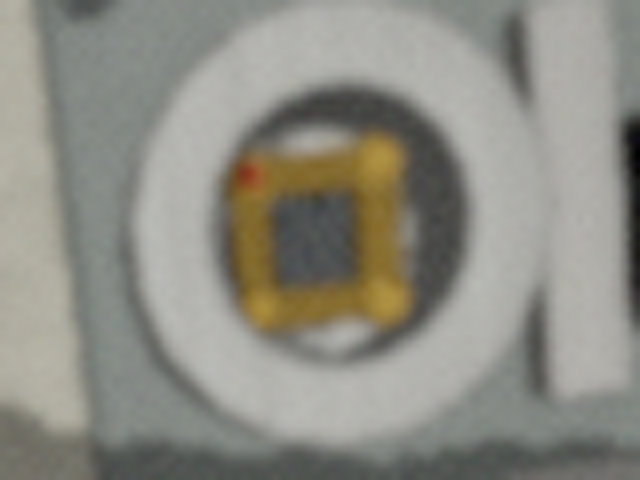

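View pics/s4.png

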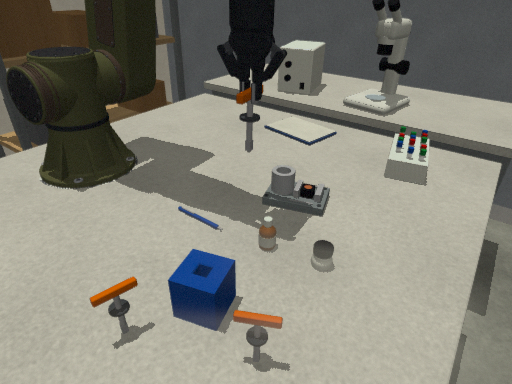

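```bash
python3 -c "
from h import *
s=load('w4')
P=lambda x,y,z:atz(s,249+(x+.5)/8-.5,45+(y+.5)/8-.5,z)
print('well',P(336,221,.075))
ed=[P(*q,.075) for q in [(132,215),(540,225),(335,2),(340,440)]];print(np.round(ed,4))
print('inner',np.mean([P(*q,.075) for q in [(212,215),(468,215),(345,78),(335,362)]],0))
h=np.array([P(*q,.047) for q in [(247,172),(385,158),(387,300),(265,308)]]);print('head',h.mean(0))
k=np.array([P(*q,.043) for q in [(275,197),(352,192),(357,285),(280,285)]]);print('sock',k.mean(0))
for a in (h,k):
  for i in range(4):
    d=a[(i+1)%4]-a[i];print(round(np.linalg.norm(d)*1e3,1),np.round(np.arctan2(d[1],d[0]),3),end=' ; ')
  print()
W=lambda u,v,z:atz(s,u,v,z)
c=np.array([W(*q,.022) for q in [(253,36),(374,17),(374,104),(263,120)]])
for i in range(4):
    d=c[(i+1)%4]-c[i];print(round(np.linalg.norm(d)*1e3,1),np.round(np.arctan2(d[1],d[0]),3),end=' ; ')
print(c.mean(0), 'origin from clampctr', c.mean(0)-0.036*np.array([np.cos(.265),np.sin(.265),0]))
crop('s4',215,75,285,160,7,'s4c'); crop('t4',190,120,290,260,5,'t4c')
st=telemetry.read_state();p=st['position'];
for n in ('s4','t4'):
  q=load(n);print(n,[proj(q,p+[0,0,z]).round(1) for z in (.016,-.1)])
"
```

```text
well [0.52094874 0.18621777 0.075     ]
[[0.4943 0.1832 0.075 ]
 [0.5476 0.1895 0.075 ]
 [0.5162 0.2117 0.075 ]
 [0.5264 0.1592 0.075 ]]
inner [0.52141471 0.18655183 0.075     ]
head [0.52193581 0.18611569 0.047     ]
sock [0.52171383 0.18563584 0.043     ]
19.6 0.235 ; 18.9 -1.368 ; 17.6 -2.939 ; 18.4 1.881 ; 
11.1 0.201 ; 12.6 -1.33 ; 11.2 -3.0 ; 11.9 1.804 ; 
141.3 0.28 ; 97.2 -1.297 ; 141.6 -2.86 ; 97.4 1.841 ; [0.55624013 0.19544607 0.022     ] origin from clampctr [0.5214968  0.18601733 0.022     ]
s4 [array([249.8,  92.3]), array([249.2, 149.2])]
t4 [array([192.7, 233.9]), array([202.2, 236.3])]
```

View pics/s4c.png

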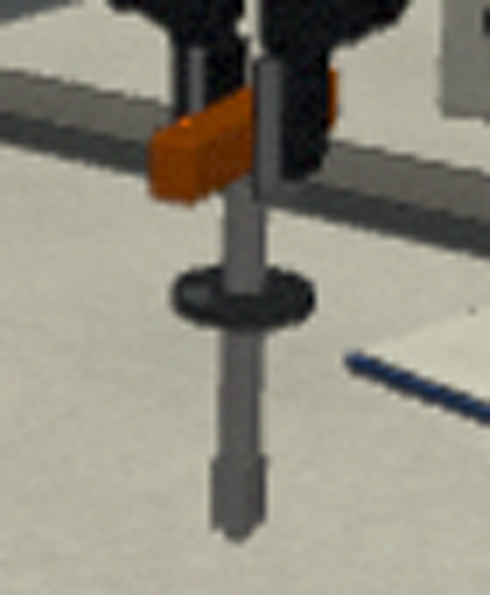

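```bash
python3 -c "
from h import *
plan([.5217,.1858,.2],0.22)
"
```

```text
t 4.42 pos [0.5005 0.0796 0.2588] yawx 0.141 ydir [-0.001  0.    -1.   ] q [ 0.09  0.18  1.6   0.    1.36 -0.06] F [-0.1  0.2 -2.6] M [-0.01 -0.05  0.  ] op 0.152
ROW [ 3.6   5.88 10.22] [-0.001 -0.079 -0.001]
```

Request:
jog_arm(increments=[[1.2,0,3.4,0,-0.04,0,1],[2.4,0,6.8,0,-0.08,0,1],[3.6,0.5,10.2,0,-0.08,0,1],[3.6,3,10.2,0,-0.08,0,1],[3.6,5.9,10.2,0,-0.08,0,1],[3.6,5.9,10.2,0,-0.08,0,1],[3.6,5.9,10.2,0,-0.08,0,1],[3.6,5.9,10.2,0,-0.08,0,1]])

```text
clock: 5.08
position: [0.5223, 0.1854, 0.2015]
tcp_rot: [-0.703, -0.078, 0.078, 0.703]
force: [0.2, 0.3, -1.6]
opening: 0.148
```

```bash
python3 -c "
from h import *
s=snap('wrist','w5');q=snap('scene','s5');t=snap('top','t5')
plan([.5217,.1858,.2],0.22)
p=telemetry.read_state()['position']
print([proj(q,p+[0,0,z]).round(1) for z in (.016,-.1034)],proj(q,[.5217,.1858,.075]),proj(q,[.5217,.1858,.047]))
crop('s5',240,80,340,220,4,'s5c')
crop('t5',115,140,215,260,5,'t5c')
"
```

```text
t 5.23 pos [0.5223 0.1855 0.2016] yawx 0.22 ydir [ 0.001  0.001 -1.   ] q [0.27 0.33 1.55 0.   1.26 0.05] F [-0.4  0.1 -2. ] M [-0.01  0.06 -0.02] op 0.149
ROW [-0.05  0.16  0.05] [-0.001  0.     0.001]
[array([287. , 110.3]), array([283.5, 160.6])] [282.76873389 169.36120619] [282.06241678 179.73741364]
```

View pics/s5c.png

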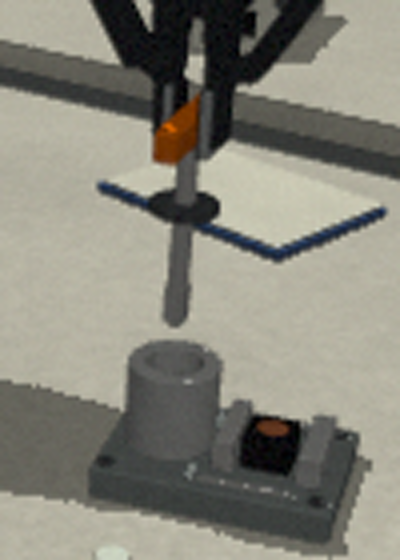

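View pics/w5.png

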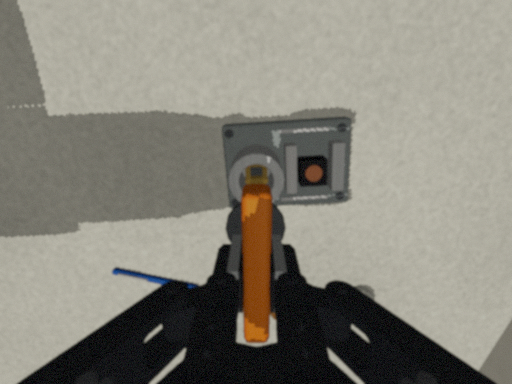

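View pics/t5c.png

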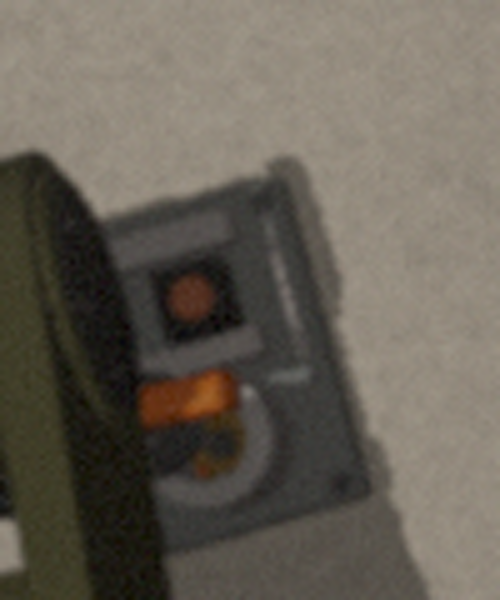

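Key tip at (283.4,160.6) in the scene view, exactly as predicted for a straight key, and the well ring is at (283.1,170.2), directly below. I'll insert it.

Request:
jog_arm(increments=[[-0.05,2,0,0,0,0,1],[-0.05,4,0,0,0,0,1],[-0.05,4.6,0,0,0,0,1],[-0.05,5,0,0,0,0,1],[-0.05,5.3,0,0,0,0,1],[-0.05,5.6,0,0,0,0,1],[-0.05,5.9,0,0,0,0,1],[-0.05,6.2,0,0,0,0,1],[-0.05,6.5,0,0,0,0,1],[-0.05,6.5,0,0,0,0,1]], newtons=90)

```text
clock: 6.07
position: [0.5222, 0.1858, 0.1368]
tcp_rot: [-0.702, -0.079, 0.077, 0.703]
force: [3.2, 3.0, -1.3]
opening: 0.142
```

```bash
python3 -c "
from h import *
q=snap('scene','s6')
plan([.5217,.1858,.1364],0.22)
p=telemetry.read_state()['position']
print([proj(q,p+[0,0,z]).round(1) for z in (.016,-.028)])
crop('s6',240,80,340,220,4,'s6c')
"
```

```text
t 6.12 pos [0.5221 0.1857 0.1369] yawx 0.22 ydir [ 0.002  0.002 -1.   ] q [0.28 0.4  1.61 0.   1.12 0.05] F [ 1.8  2.5 -0.6] M [ 0.73 -0.42  0.01] op 0.143
ROW [-0.04  0.05  0.02] [-0.001  0.     0.002]
[array([285. , 138.5]), array([283.8, 156.4])]
```

View pics/s6c.png

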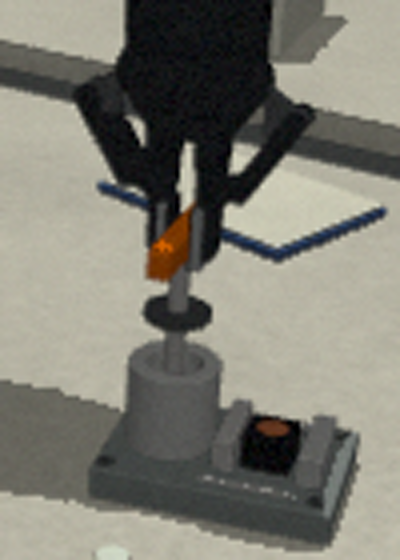

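Request:
jog_arm(increments=[[0.05,0,0.05,0,0.1,0,1],[0.05,0,0.05,0,0.2,0,1],[0.05,0,0.05,0,0.3,0,1],[0.05,0,0.05,0,0.4,0,1],[0.05,0,0.05,0,0.5,0,1],[0.05,0,0.05,0,0.6,0,1],[0.05,0,0.05,0,0.6,0,1],[0.05,0,0.05,0,0.6,0,1]])

```text
clock: 6.78
position: [0.5228, 0.1863, 0.137]
tcp_rot: [-0.694, 0.131, -0.133, 0.695]
force: [3.6, 0.6, -1.9]
opening: 0.144
```

```bash
python3 -c "
from h import *
plan([.5217,.1858,.1364],-1.05)
"
```

```text
t 6.78 pos [0.5228 0.1863 0.137 ] yawx -0.377 ydir [ 0.003  0.002 -1.   ] q [0.28 0.4  1.61 0.   1.12 0.65] F [ 3.6  0.6 -1.9] M [ 0.17 -0.66  0.08] op 0.144
ROW [-0.08  0.06 -0.09] [-0.003  0.673  0.001]
```

Request:
jog_arm(increments=[[0,0,0,0,0.1,0,1],[0,0,0,0,0.2,0,1],[0,0,0,0,0.3,0,1],[0,0,0,0,0.4,0,1],[0,0,0,0,0.5,0,1],[0,0,0,0,0.6,0,1],[0,0,0,0,0.6,0,1],[0,0,0,0,0.6,0,1]])

```text
clock: 7.45
position: [0.5229, 0.186, 0.137]
tcp_rot: [-0.624, 0.329, -0.331, 0.626]
force: [2.1, -1.8, -3.1]
opening: 0.144
```

```bash
python3 -c "
from h import *
plan([.5217,.1858,.1364],-1.05)
"
```

```text
t 7.45 pos [0.5229 0.186  0.137 ] yawx -0.971 ydir [ 0.003  0.001 -1.   ] q [0.28 0.4  1.61 0.   1.12 1.25] F [ 2.1 -1.8 -3.1] M [-0.59 -0.63  0.08] op 0.144
ROW [-0.05  0.06 -0.11] [-0.003  0.079  0.   ]
```

Request:
jog_arm(increments=[[0,0,0,0,0.05,0,1],[0,0,0,0,0.08,0,1],[0,0,0,0,0.08,0,1],[0,0,0,0,0.08,0,1]])

```text
clock: 7.78
position: [0.5229, 0.1859, 0.137]
tcp_rot: [-0.612, 0.353, -0.354, 0.613]
force: [1.8, -2.4, -2.8]
opening: 0.14
```

```bash
python3 -c "
from h import *
q=snap('scene','s7');w=snap('wrist','w7')
plan([.5217,.1858,.1364],-1.05)
crop('s7',240,80,340,220,4,'s7c')
"
```

```text
t 7.88 pos [0.5229 0.1859 0.137 ] yawx -1.048 ydir [ 0.003  0.001 -1.   ] q [0.28 0.4  1.61 0.   1.12 1.32] F [ 2.7 -2.9 -2.2] M [-0.64 -0.5   0.11] op 0.141
ROW [-0.05  0.06 -0.11] [-0.003  0.002  0.001]
```

View pics/s7c.png

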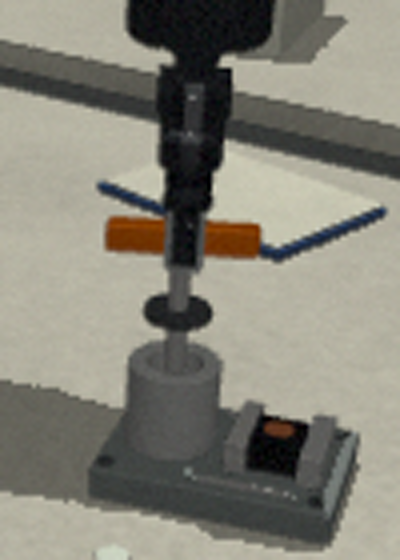

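View pics/w7.png

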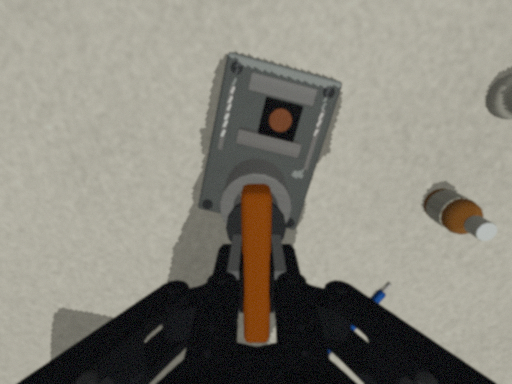

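Request:
jog_arm(increments=[[0,0,0,0,0.04,0,1],[0,0,0,0,0.08,0,1],[0,0,0,0,0.08,0,1],[0,0,0,0,0.08,0,1]])

```text
clock: 8.22
position: [0.5228, 0.1858, 0.137]
tcp_rot: [-0.597, 0.377, -0.378, 0.599]
force: [2.0, -2.6, -2.3]
opening: 0.143
```

```bash
python3 -c "
from h import *
plan([.5217,.1858,.1364],-1.2)
"
```

```text
t 8.22 pos [0.5228 0.1858 0.137 ] yawx -1.126 ydir [ 0.003  0.001 -1.   ] q [0.28 0.4  1.61 0.   1.12 1.4 ] F [ 2.  -2.6 -2.3] M [-0.71 -0.53  0.07] op 0.143
ROW [-0.05  0.06 -0.11] [-0.003  0.074  0.   ]
```

Request:
jog_arm(increments=[[0,0,0,0,0.04,0,1],[0,0,0,0,0.07,0,1],[0,0,0,0,0.07,0,1],[0,0,0,0,0.07,0,1]])

```text
clock: 8.55
position: [0.5228, 0.1858, 0.137]
tcp_rot: [-0.584, 0.397, -0.398, 0.586]
force: [0.6, -2.4, -2.9]
opening: 0.145
```

```bash
python3 -c "
from h import *
w=snap('wrist','w8')
for i in range(3): plan([.5217,.1858,.1364],-1.2)
crop('w8',190,40,350,220,4,'w8c');crop('w7',190,40,350,220,4,'w7c')
cv2.imwrite('pics/cmp.png',cv2.resize(np.hstack([cv2.imread('pics/w7c.png'),cv2.imread('pics/w8c.png')]),(800,450)))
"
```

```text
t 8.6 pos [0.5228 0.1858 0.137 ] yawx -1.194 ydir [ 0.003  0.001 -1.   ] q [0.28 0.4  1.61 0.   1.12 1.47] F [ 1.4 -4.1 -1.5] M [-0.69 -0.48  0.17] op 0.145
ROW [-0.04  0.06 -0.11] [-0.003  0.006  0.   ]
t 8.6 pos [0.5228 0.1858 0.137 ] yawx -1.194 ydir [ 0.003  0.001 -1.   ] q [0.28 0.4  1.61 0.   1.12 1.47] F [ 1.4 -4.1 -1.5] M [-0.69 -0.48  0.17] op 0.145
ROW [-0.04  0.06 -0.11] [-0.003  0.006  0.   ]
t 8.6 pos [0.5228 0.1858 0.137 ] yawx -1.194 ydir [ 0.003  0.001 -1.   ] q [0.28 0.4  1.61 0.   1.12 1.47] F [ 1.4 -4.1 -1.5] M [-0.69 -0.48  0.17] op 0.145
ROW [-0.04  0.06 -0.11] [-0.003  0.006  0.   ]
```

View pics/cmp.png

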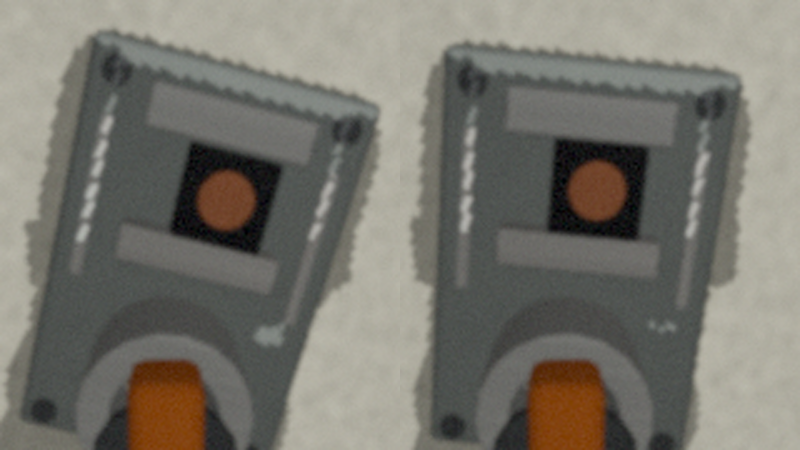

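Request:
jog_arm(increments=[[0,0,0,0,0.04,0,1],[0,0,0,0,0.06,0,1],[0,0,0,0,0.06,0,1],[0,0,0,0,0.06,0,1]])

```text
clock: 8.93
position: [0.5228, 0.1858, 0.137]
tcp_rot: [-0.572, 0.414, -0.415, 0.574]
force: [1.9, -2.6, -1.6]
opening: 0.145
```

```bash
python3 -c "
from h import *
w=snap('wrist','w9')
plan([.5217,.1858,.1364],-1.2)
crop('w9',200,30,340,190,5,'w9c')
"
```

```text
t 8.98 pos [0.5228 0.1858 0.137 ] yawx -1.252 ydir [ 0.003  0.001 -1.   ] q [ 0.28  0.4   1.61 -0.    1.12  1.53] F [ 1.6 -3.5 -2.3] M [-0.83 -0.38  0.21] op 0.144
ROW [-0.04  0.06 -0.11] [-0.003 -0.052  0.   ]
```

View pics/w9c.png

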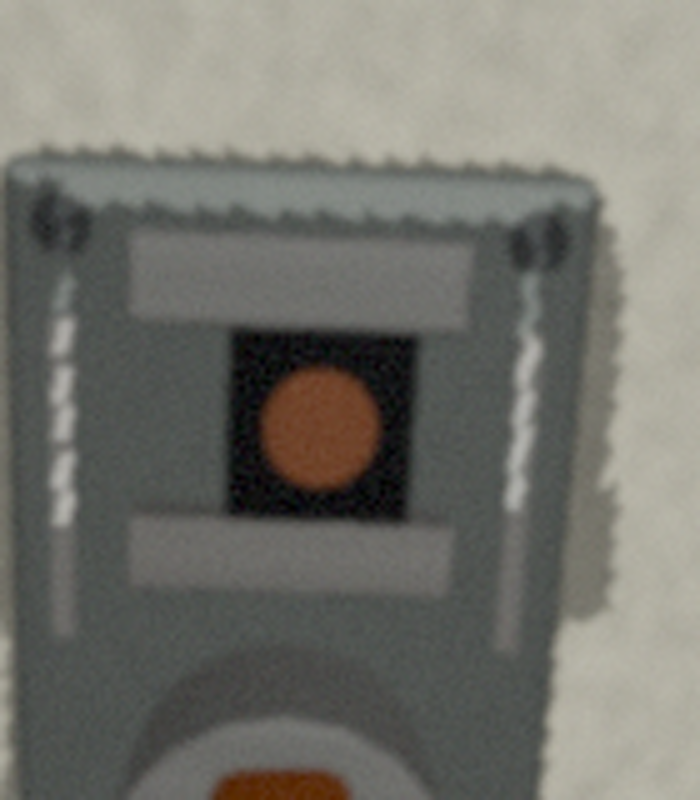

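```bash
python3 -c "
from h import *
s=load('w9')
P=lambda x,y,z,o=(200,30),k=5:atz(s,o[0]+(x+.5)/k-.5,o[1]+(y+.5)/k-.5,z)
ax=np.array([np.cos(.277),np.sin(.277),0])
o=np.array([.5217,.186,0])
f=lambda *a:round(float((P(*a)-o)@ax)*1e3,1)
print('fixed front',f(200,322,.042),f(420,332,.042),'back',f(200,232,.042),f(420,240,.042))
print('moving front',f(180,515,.042),f(420,527,.042),'back',f(180,585,.042),f(420,595,.042))
print('sample',f(325,335,.044),f(320,518,.044),'disc',f(321,428,.044))
"
```

```text
fixed front 82.4 82.3 back 95.5 95.8
moving front 52.2 51.9 back 40.6 40.7
sample 81.3 52.9 disc 67.2
```

Request:
jog_arm(increments=[[0,0,0,0,0.03,0,1],[0,0,0,0,0.06,0,1],[0,0,0,0,0.06,0,1],[0,0,0,0,0.06,0,1]])

```text
clock: 9.32
position: [0.5228, 0.1858, 0.137]
tcp_rot: [-0.56, 0.43, -0.432, 0.561]
force: [1.5, -2.8, -1.9]
opening: 0.14
```

```bash
python3 -c "
from h import *
w=snap('wrist','w10')
plan([.5217,.1858,.1364],-1.2)
crop('w10',200,30,340,190,5,'w10c')
"
```

```text
t 9.37 pos [0.5228 0.1857 0.137 ] yawx -1.311 ydir [ 0.003  0.001 -1.   ] q [ 0.28  0.4   1.61 -0.    1.12  1.59] F [ 1.3 -2.9 -1.1] M [-0.9  -0.33  0.36] op 0.145
ROW [-0.04  0.06 -0.1 ] [-0.003 -0.111  0.   ]
```

View pics/w10.png

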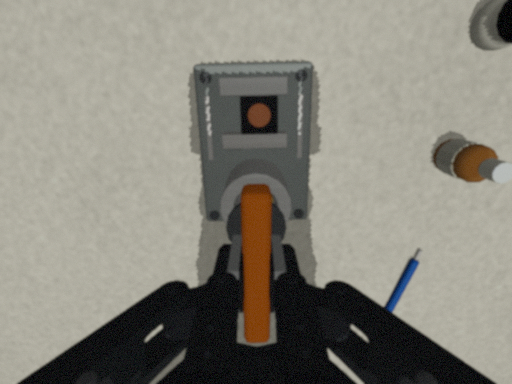

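View pics/w10c.png

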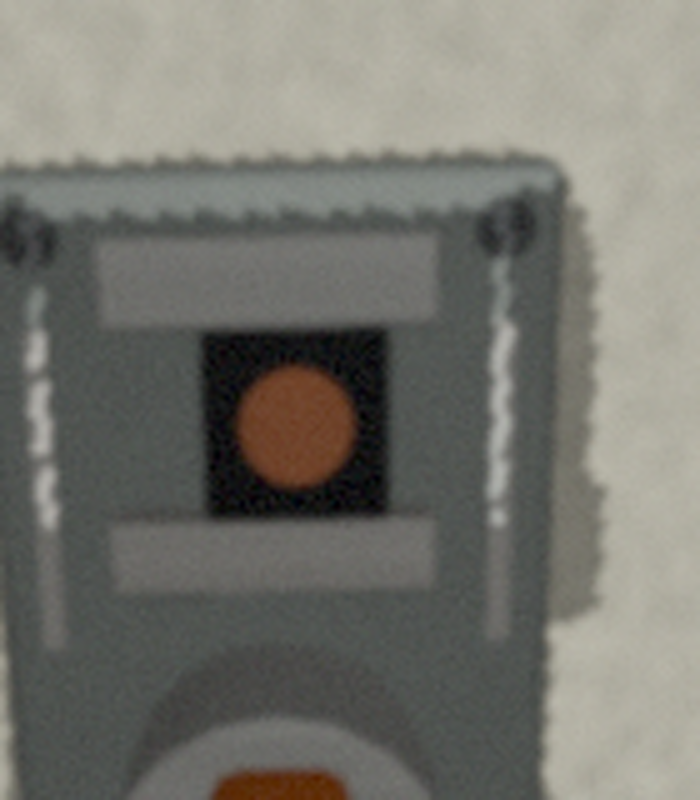

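Request:
jog_arm(increments=[[0,0,0,0,-0.1,0,1],[0,0,0,0,-0.2,0,1],[0,0,0,0,-0.28,0,1],[0,0,0,0,-0.28,0,1]])

```text
clock: 9.7
position: [0.5228, 0.186, 0.137]
tcp_rot: [-0.615, 0.347, -0.348, 0.617]
force: [1.0, -1.3, -3.6]
opening: 0.143
```

```bash
python3 -c "
from h import *
plan([.5228,.186,.26],-1.026)
"
```

```text
t 9.7 pos [0.5228 0.186  0.137 ] yawx -1.026 ydir [ 0.003  0.001 -1.   ] q [0.28 0.4  1.61 0.   1.12 1.3 ] F [ 1.  -1.3 -3.6] M [-0.26 -0.38  0.02] op 0.143
ROW [  0.   -12.3    0.04] [-0.003 -0.     0.   ]
```

Torque is released (Mz 0.02), so I'll lift straight up.

Request:
jog_arm(increments=[[0,-1,0,0,0,0,1],[0,-2.5,0,0,0,0,1],[0,-5,0,0,0,0,1],[0,-8,0,0,0,0,1],[0,-11,0,0,0,0,1],[0,-12.3,0,0,0,0,1],[0,-12.3,0,0,0,0,1]])

```text
clock: 10.28
position: [0.5231, 0.1863, 0.2641]
tcp_rot: [-0.613, 0.346, -0.35, 0.618]
force: [-0.7, -0.3, -2.3]
opening: 0.147
```

```bash
python3 -c "
from h import *
q=snap('scene','s11');w=snap('wrist','w11')
plan([.6,-.176,.26],-1.026)
p=telemetry.read_state()['position']
print([proj(q,p+[0,0,z]).round(1) for z in (.016,-.1034)])
crop('s11',240,60,340,220,4,'s11c');crop('s4',160,240,250,340,8,'stc')
"
```

```text
t 10.38 pos [0.5221 0.1859 0.2597] yawx -1.027 ydir [ 0.002  0.002 -1.   ] q [0.28 0.29 1.47 0.   1.38 1.3 ] F [-0.1 -0.6 -3.7] M [ 0.03  0.01 -0.  ] op 0.149
ROW [ 35.01  -0.07 -12.05] [-0.003 -0.001 -0.   ]
[array([288.9,  82.6]), array([285.2, 137. ])]
```

View pics/s11c.png

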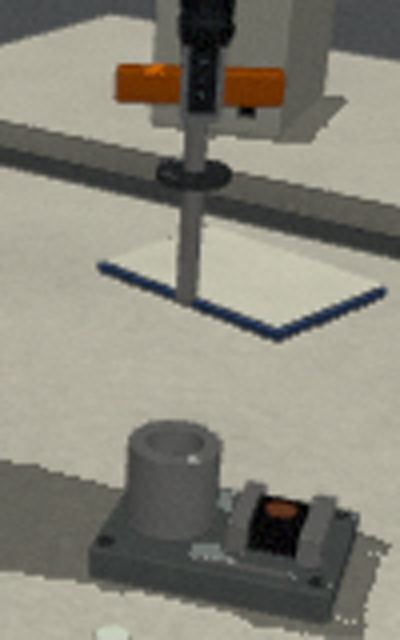

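View pics/w11.png

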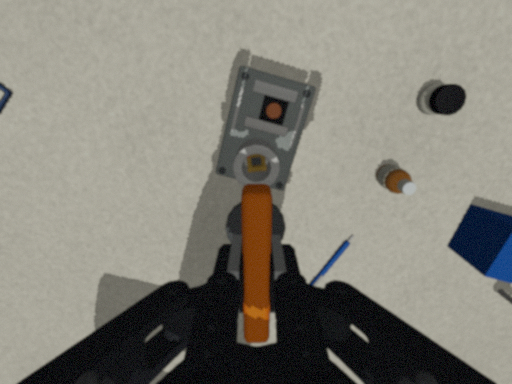

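View pics/stc.png

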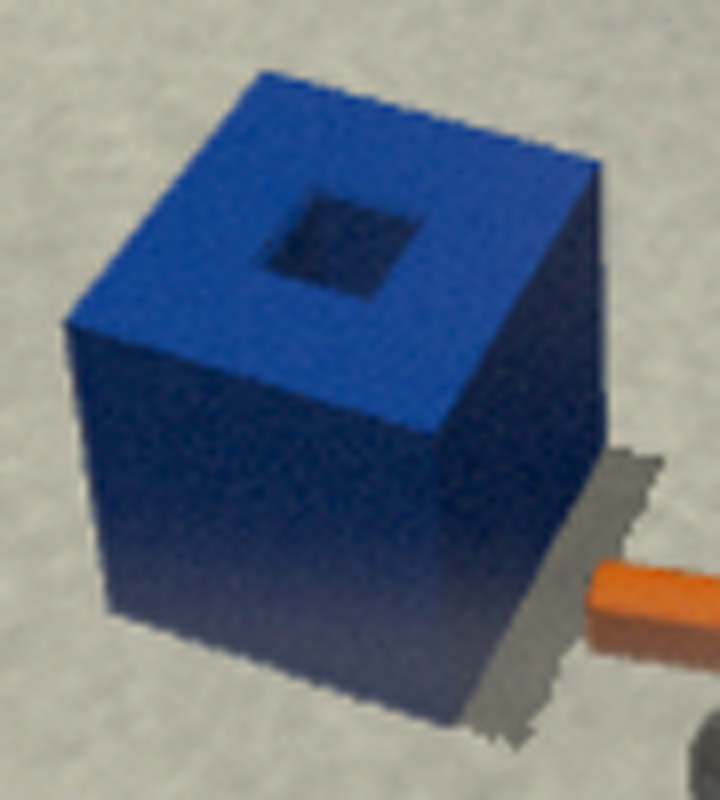

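```bash
python3 -c "
from h import *
s=load('s4');t=load('t4')
q=np.array([(308,190),(425,215),(372,300),(265,266)]).mean(0)
print(atz(s,160+(q[0]+.5)/8-.5,240+(q[1]+.5)/8-.5,.08))
crop('t4',305,155,365,220,8,'t4s')
"
```

```text
[ 0.60144332 -0.17605925  0.08      ]
```

View pics/t4s.png

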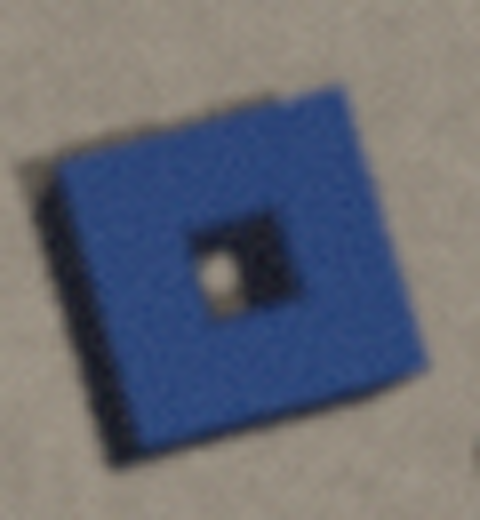

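Request:
jog_arm(increments=[[4,0,-1.4,0,0,0,1],[8,0,-2.8,0,0,0,1],[12,0,-4.1,0,0,0,1],[16,0,-5.5,0,0,0,1],[20,0,-6.9,0,0,0,1],[24,0,-8.3,0,0,0,1],[28,0,-9.6,0,0,0,1],[32,0,-11,0,0,0,1],[35,0,-12,0,0,0,1],[35,0,-12,0,0,0,1],[35,0,-12,0,0,0,1],[35,0,-12,0,0,0,1]])

```text
clock: 11.38
position: [0.6, -0.1752, 0.2577]
tcp_rot: [-0.615, 0.348, -0.347, 0.617]
force: [-0.5, 0.1, -3.3]
opening: 0.143
```

```bash
python3 -c "
from h import *
s=load('t4')
q=snap('scene','s12');w=snap('wrist','w12')
plan([.6,-.176,.2],-1.026)
p=telemetry.read_state()['position']
print([proj(q,p+[0,0,z]).round(1) for z in (.016,-.1034)])
crop('s12',140,140,260,290,4,'s12c')
"
```

```text
t 11.48 pos [ 0.6002 -0.1744  0.2587] yawx -1.026 ydir [ 0.001  0.002 -1.   ] q [-0.34  0.45  1.25  0.    1.44  0.68] F [-0.3 -0.5 -2.5] M [ 0.05  0.01 -0.02] op 0.143
ROW [ 0.13  5.87 -0.11] [-0.002 -0.    -0.001]
[array([192.9, 151.4]), array([199.3, 229.3])]
```

View pics/s12c.png

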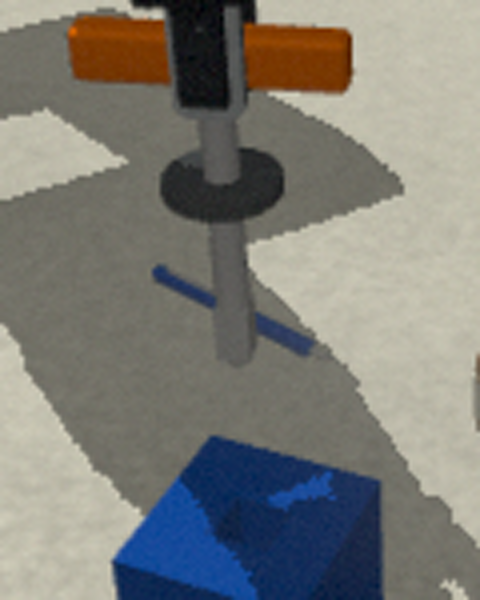

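View pics/w12.png

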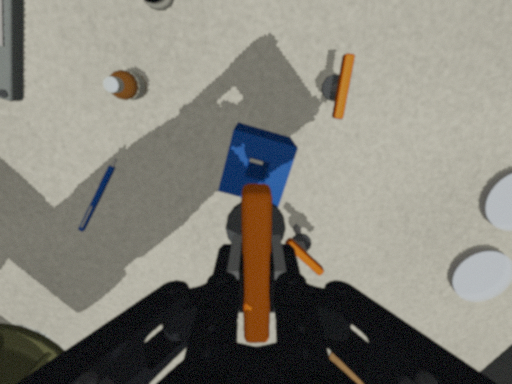

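Request:
jog_arm(increments=[[0.15,3,-0.08,0,0,0,1],[0.15,5.5,-0.08,0,0,0,1],[0.15,6.5,-0.08,0,0,0,1],[0.15,7.5,-0.08,0,0,0,1],[0.15,8.5,-0.08,0,0,0,1],[0.15,9.5,-0.08,0,0,0,1],[0.15,9.5,-0.08,0,0,0,1]])

```text
clock: 12.07
position: [0.6001, -0.1756, 0.1621]
tcp_rot: [-0.615, 0.348, -0.346, 0.617]
force: [-0.2, 0.2, -2.8]
opening: 0.142
```

```bash
python3 -c "
from h import *
q=snap('scene','s13')
plan([.6005,-.176,.1145],-1.026)
crop('s13',140,150,260,340,4,'s13c')
"
```

```text
t 12.12 pos [ 0.6003 -0.1758  0.1632] yawx -1.026 ydir [ 0.     0.003 -1.   ] q [-0.34  0.53  1.37  0.    1.25  0.68] F [-0.1  0.2 -2.9] M [-0.02 -0.05 -0.  ] op 0.144
ROW [ 0.04  4.87 -0.  ] [-0.002 -0.    -0.002]
```

View pics/s13.png

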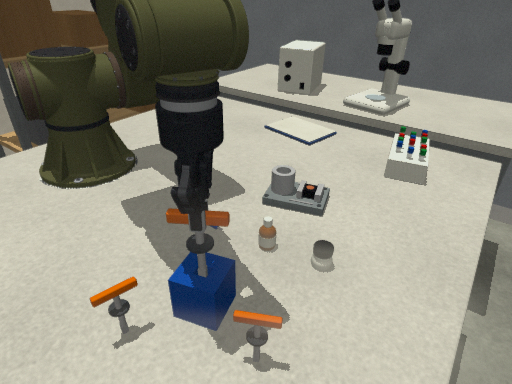

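Request:
jog_arm(increments=[[0.03,2,0,0,0,0,1],[0.03,3.5,0,0,0,0,1],[0.03,4.2,0,0,0,0,1],[0.03,4.6,0,0,0,0,1],[0.03,4.8,0,0,0,0,1],[0.03,4.8,0,0,0,0,1]])

```text
clock: 12.62
position: [0.6008, -0.176, 0.1158]
tcp_rot: [-0.615, 0.347, -0.347, 0.617]
force: [0.1, 0.2, -2.6]
opening: 0.142
```

```bash
python3 -c "
from h import *
q=snap('scene','s14')
plan([.6005,-.176,.1135],-1.026)
crop('s14',150,200,260,330,5,'s14c')
"
```

```text
t 12.67 pos [ 0.6008 -0.176   0.1161] yawx -1.026 ydir [ 0.001  0.002 -1.   ] q [-0.34  0.58  1.41  0.    1.16  0.68] F [-0.2 -0.7 -2.7] M [ 0.02 -0.01 -0.02] op 0.149
ROW [-0.02  0.26 -0.03] [-0.002 -0.    -0.001]
```

View pics/s14c.png

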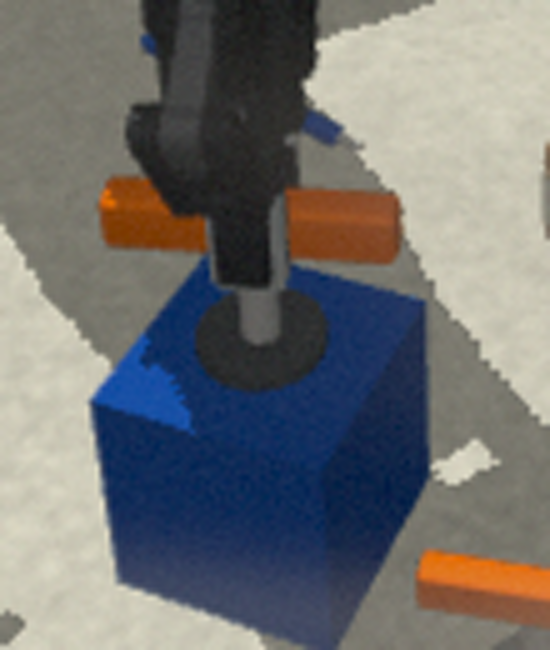

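Request:
jog_arm(increments=[[0,0.2,0,0,0,0,1],[0,0.2,0,0,0,0,1],[0,0.2,0,0,0,0,5],[0,0.2,0,0,0,0,5],[0,0.2,0,0,0,0,5],[0,0.2,0,0,0,0,5],[0,0.2,0,0,0,0,5],[0,0.2,0,0,0,0,5],[0,0.2,0,0,0,0,5]], newtons=40)

```text
clock: 13.42
position: [0.6009, -0.1761, 0.1142]
tcp_rot: [-0.615, 0.347, -0.347, 0.617]
force: [-0.5, -0.1, -0.2]
opening: 0.588
```

```bash
python3 -c "
from h import *
q=snap('scene','s15');snap('wrist','w15')
plan([.6005,-.176,.26],-1.026)
crop('s15',150,200,260,330,5,'s15c')
"
```

```text
t 13.52 pos [ 0.6009 -0.176   0.1141] yawx -1.026 ydir [ 0.001  0.002 -1.   ] q [-0.34  0.58  1.41  0.    1.16  0.68] F [-0.5 -0.5  0.5] M [-0.08 -0.02 -0.04] op 0.584
ROW [-4.000e-02 -1.459e+01  1.000e-02] [-0.002 -0.    -0.001]
```

View pics/s15c.png

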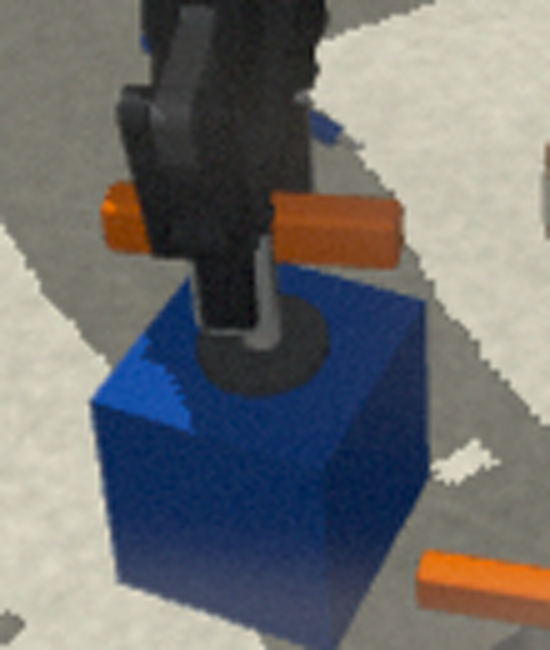

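View pics/w15.png

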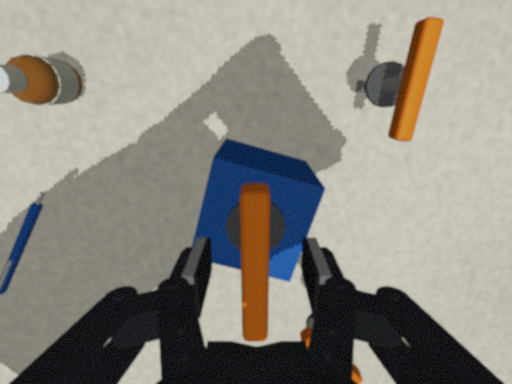

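The key rests on its collar in the stand and the fingers are clear of the bar on both sides. I'll withdraw straight up, then move to the side.

Request:
jog_arm(increments=[[0,-2,0,0,0,0,5],[0,-5,0,0,0,0,5],[0,-8,0,0,0,0,5],[0,-11,0,0,0,0,5],[0,-14,0,0,0,0,5],[0,-15,-5,0,0,0,5],[0,-15,-9,0,0,0,5],[0,-15,-13,0,0,0,5],[0,-15,-16,0,0,0,5],[0,-15,-16,0,0,0,5],[0,-15,-16,0,0,0,5],[0,-15,-16,0,0,0,5]])

```text
clock: 14.52
position: [0.4641, -0.2592, 0.264]
tcp_rot: [-0.615, 0.347, -0.348, 0.617]
force: [0.3, -0.1, -0.1]
opening: 0.587
```

```bash
python3 -c "
from h import *
q=snap('scene','s16');t=snap('top','t16');w=snap('wrist','w16')
plan([.6005,-.176,.26],-1.026)
crop('s16',140,140,340,290,4,'s16c');crop('t16',100,120,400,300,2.6,'t16c')
crop('t16',115,165,200,255,6,'t16k')
"
```

```text
t 14.67 pos [ 0.4645 -0.2586  0.2635] yawx -1.025 ydir [ 0.001  0.002 -1.   ] q [-0.58  0.24  1.53  0.    1.38  0.45] F [ 0.2 -0.6 -0.8] M [-0.   -0.02 -0.01] op 0.586
ROW [-1.000e-02  3.800e-01  1.591e+01] [-0.002  0.001 -0.001]
```

View pics/s16c.png

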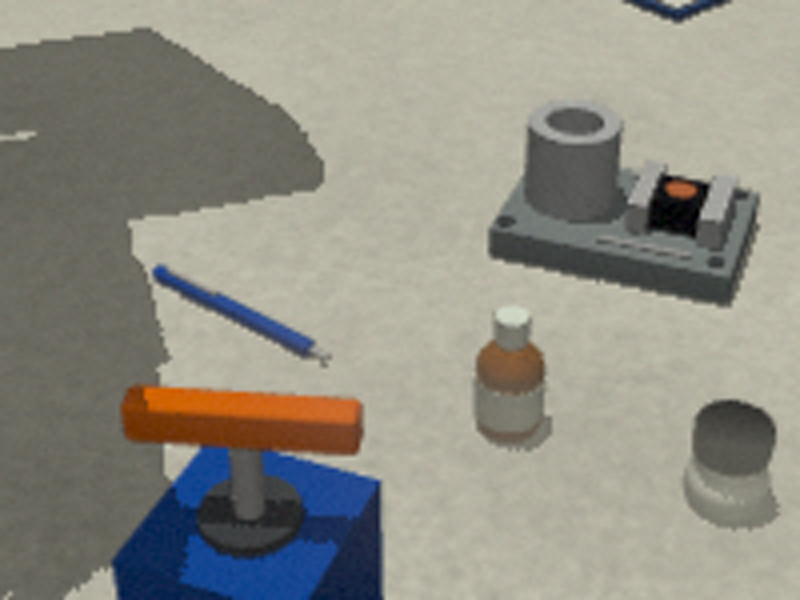

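View pics/t16c.png

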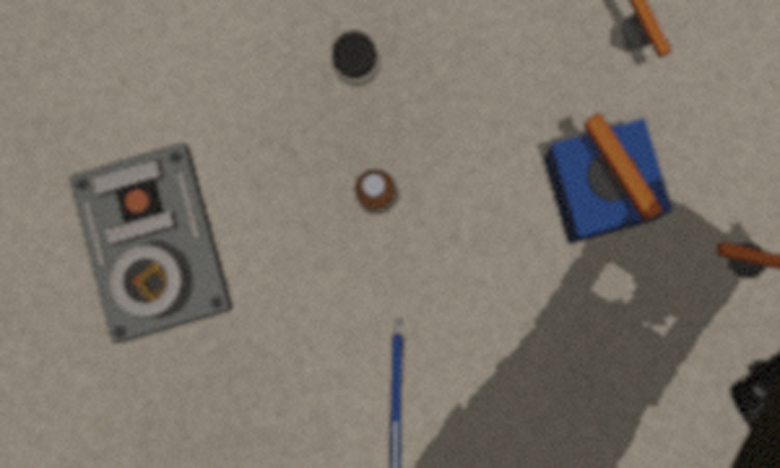

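View pics/t16k.png

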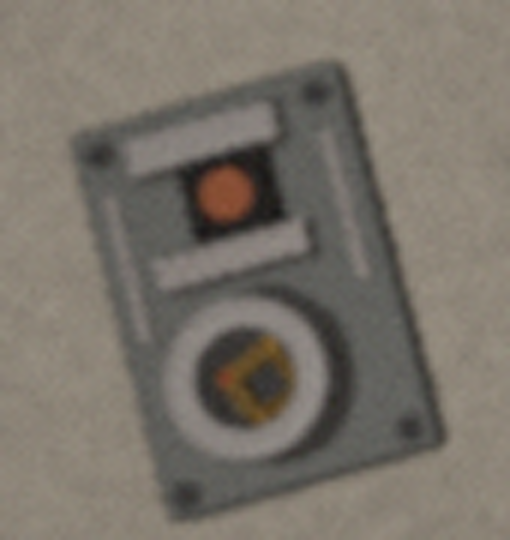

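The key is back, and the bystanders are unmoved. Next is a finer check of the final screw angle.

```bash
python3 -c "
from h import *
crop('w11',230,135,285,190,12,'w11k');crop('w11',215,45,325,195,5,'w11j')
crop('t16',130,200,185,250,12,'t16h');crop('top0',130,200,185,250,12,'t0h')
"
```

```text
(no output)
```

View pics/w11k.png

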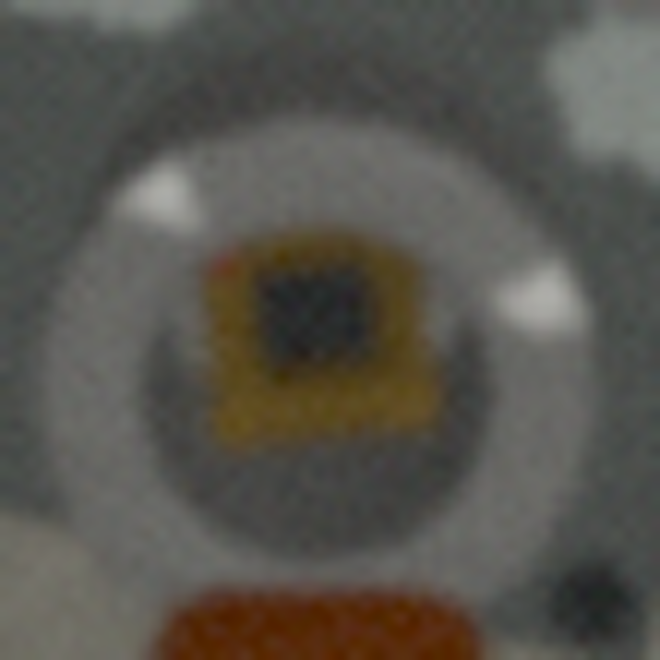

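View pics/t16h.png

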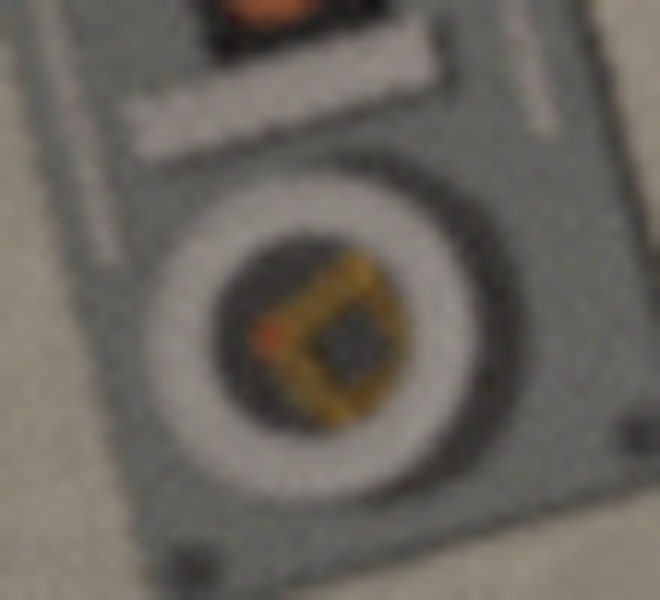

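View pics/w11j.png

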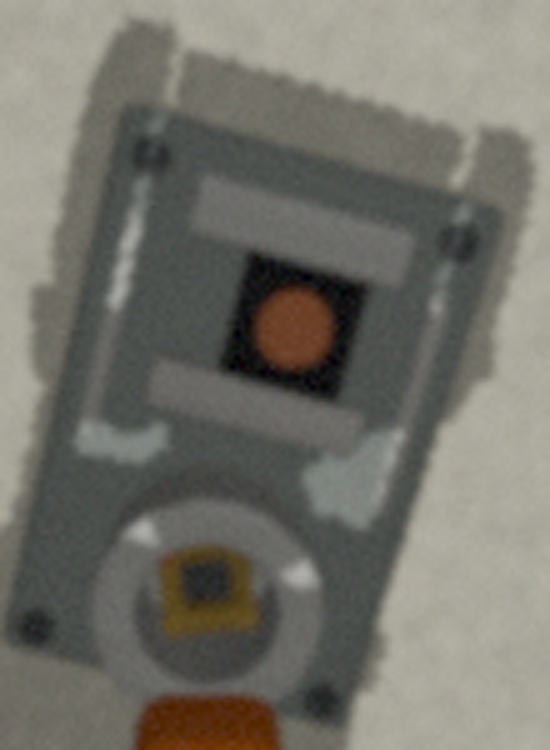

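```bash
python3 -c "
from h import *
s=load('w11')
P=lambda x,y,z:atz(s,230+(x+.5)/12-.5,135+(y+.5)/12-.5,z)
c=[P(*q,.047) for q in [(222,258),(415,250),(438,395),(228,440)]]
k=[P(*q,.043) for q in [(258,275),(368,265),(378,355),(268,375)]]
for a in (c,k):
  print([round(float(np.arctan2(*(a[(i+1)%4]-a[i])[1::-1])),3) for i in range(4)],[round(float(np.linalg.norm(a[(i+1)%4]-a[i])*1e3),1) for i in range(4)])
J=lambda x,y,z:atz(s,215+(x+.5)/5-.5,45+(y+.5)/5-.5,z)
b=[J(*q,.022) for q in [(122,102),(502,210),(335,722),(8,640)]]
print('clamp',[round(float(np.arctan2(*(b[(i+1)%4]-b[i])[1::-1])),3) for i in range(4)])
ax=np.array([np.cos(.277),np.sin(.277),0]);o=np.array([.5217,.186,0])
f=lambda *a:round(float((J(*a)-o)@ax)*1e3,1)
print('fixed',f(300,260,.042),'moving',f(250,388,.042),'disc',f(294,328,.044))
t=load('t16');t0=load('top0')
g=lambda s,x,y,z:round(float((atz(s,115+(x+.5)/6-.5,165+(y+.5)/6-.5,z)-o)@ax)*1e3,1)
print('top before moving front/back',g(t0,235,262,.042),g(t0,243,296,.042),'after',g(t,230,237,.042),g(t,238,273,.042))
"
```

```text
[-0.985, -2.434, 2.332, 0.567] [20.4, 15.9, 23.0, 19.8]
[-0.935, -2.484, 2.299, 0.636] [11.8, 9.9, 12.1, 11.0]
clamp [-1.284, -2.872, 1.858, 0.299]
fixed 82.8 moving 50.6 disc 67.3
top before moving front/back 43.0 30.7 after 51.9 39.0
```

The head has turned to about -0.91 rad against the clamp's +0.28, so the screw is at about 1.19 rad, which is home. I'm handing in.

```bash
python3 -c "
from h import *
print(r.close_job())"
```

```text
the job is handed in; nothing more can be done
None
```

The job is done and handed in at about 14.7 s. I took the largest key from the blue stand, turned the screw home and hung the key back in its stand. Then I let go and moved the arm clear.

**What I did:** The key went about 14 mm into the socket. I turned it clockwise until the wrist moment about the vertical rose from about 0.1 to 0.36 N m and the jaw stopped moving. I backed off within the play before lifting the key out.

**Last checks:**
- **Screw:** the head angle in the wrist picture puts it at about 1.19 rad, against a needed 1.05. Top-view jaw travel of about 8.5 mm fits that.
- **Sample:** it lies between the jaws at x ≈ 0.067 m, inside the 0.064 to 0.0695 m range.
- **Key:** it stands upright with its collar on the stand's mouth. I judged this from the pictures and did not measure the tilt.
- **Bystanders:** the bottle, jar and pen look unmoved in the pictures. The forces I read stayed below 10 N.

**Disagreements:** The cameras differed by 2–5 mm on some points. With the key lifted out of the screw, its tip showed about 2 mm from where a straight key should be. In the last wrist picture the gap between the jaws read about 32 mm; an earlier one gave about 30 mm, which fits the 30 mm sample. I put these down to pixel reading and calibration.

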